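# Push a stuck stopper out of an adapter block

### The job

A rubber stopper is stuck in the underside of the aluminium block on the small stand. Take the long push rod by its handle out of the rack, drive the stopper down and out of the bore with it from above so that it drops into the tray beneath, and leave the rod standing in the bore with its collar resting on the block. Leave the short rod in the rack.

Things in the scene. Friction and masses are not known exactly. Their poses are not given: they have to be found in the camera images.
- stand: Fixed stand: white tray 124 mm square, rim 14 high, floor 4; four posts carry an aluminium block 90x90 mm, underside 60, top 108 mm above the worktop. Vertical bore through its middle: upper 22 mm of it 28 mm wide with a 6 mm chamfered mouth, lower 26 mm 34 mm wide with sprung liners gripping the stopper. Origin on the worktop under the bore axis, z up, x and y along the block's sides.
- stopper: Dark rubber stopper, 31 mm across, 25 tall, 20 g, stuck wide end down in the lower bore, against the step, flush with the underside. Leaves only downward: a push of about 8 to 20 N over some 25 mm, then it falls into the tray. Origin at the middle of its narrow end, at the start on top, 86 mm above the worktop; z points to the wide end.
- drift: Long push rod, steel, 109 mm, 0.25 kg, upright in the rack, tip 17 mm above the worktop, collar on the rack's plate 75 mm up. From the tip: shaft 15 mm thick, 58 long, tip tapered; collar 40 wide, 6 thick; handle 26 thick, 45 tall (64 to 109 mm above the tip). Origin at the tip's centre, z up the rod. With the collar on the block the tip is 50 mm above the worktop.
- short_rod: Short steel rod, 49 mm, in the same rack 70 mm from the long one: shaft 15 mm thick, only 25 long, collar 36 wide, low knob 40 wide, 18 tall, top 99 mm above the worktop. Too short for the job. Origin at its tip's centre, z up. The fixed white rack (150x60 mm) runs along the line through both rods; both sides of that line are free for fingers.
Things that resemble listed ones, but are neither listed nor needed, are in the scene too. Leave any green look-alike of the drift alone.

How it is judged (in metres and radians):
On the way, in this order (a step that is already met when the one before it is completed fails the run):
1. the long rod's tip is inside the bore from above while the stopper is still stuck (z of drift in the frame of stand between 0.06 and 0.105 m and horizontal distance between drift and stand below 0.012 m and height (world z) of stopper above 0.062 m), for 0.05 s.
2. the stopper is out of the bore, below the block (height (world z) of stopper below 0.05 m), for 0.2 s.
At the end, for the whole second after the job is handed in: The stopper lies at rest in the tray under the block (its origin less than 50 mm above the worktop and within 60 mm of the tray's middle along each side); the long rod stands at rest and released in the bore, collar on the block within 8 mm, tilted less than about 10 degrees (height (world z) of stopper below 0.05 m and x of stopper in the frame of stand between -0.06 and 0.06 m and y of stopper in the frame of stand between -0.06 and 0.06 m and linear speed of each of stopper, drift below 0.03 m/s and z of drift in the frame of stand between 0.04 and 0.058 m and horizontal distance between drift and stand below 0.015 m and angle between drift's own z axis and vertical below 0.17 rad); the robot touches nothing.
It fails at once if the short rod is moved more than 30 mm from its place in the rack (distance of short_rod from where it was at the start of the episode above 0.03 m).
It also fails if it takes over 43 s, if anything falls off the work surface, if the arm or the gripper's body presses on something with over 40 N, if the wrist force passes 120 N, or if a joint passes its speed limit or range.

### The arm

A 6-joint arm with a two-finger parallel gripper is mounted at the origin on a cart in front of the work surface, level with it; the furniture and walls round the work are solid. World frame = base frame: x ahead of the robot, y to its left, z up, the work surface at z = 0. Lengths are in m, angles in degrees, forces in N, time in s.
With the tool pointing down it reaches from about 0.375 to 0.9 m from the base axis. Payload 3.1 kg.
Tool frame: the origin (TCP) lies at the very end of the fingers, on their centre line; the grasp point (between the pads) lies 19 mm behind it; z points along the fingers, y is the line along which they close (so a half turn about z gives the same grasp; the last joint's range is limited). The gripper opens to 87 mm and grips with 3 to 60 N. Pads are 19 mm wide; open, the fingers measure 117 mm over their backs; the gripper's body (75 mm by 190 mm) begins 51 mm behind the grasp point.
Start: joints at [53.486, 30.224, 82.088, -0, 67.689, -10.227], TCP at [0.277, 0.56, 0.223] pointing down, gripper open.
Joint ranges: [-176.69, 176.69], [-43.24, 126.21], [12.49, 139.97], [-82, 262], [0, 151.66], [-163.58, 163.58]. Speed limits (degrees/s): [159.86, 159.86, 180, 180, 180, 180].

### API

Orientations are given as a 3x3 rotation matrix whose columns are the frame's x, y, z axes.
In Python, from rig import * gives the robot as it stands.
- The arm moves only by the tool jog_arm, never from a script. Its arguments are lists of equal length, an entry for each row: "delta_pos": the shift along the world's x, y, z in cm, a list of three; "turn": the turn about the world's z in degrees; "grip": the closure, from 0 (fully open) to 1 (shut). In form: {"delta_pos": [[x, y, z], ...], "turn": [turn, ...], "grip": [grip, ...]}. A call has 1 to 12 rows; each row is the pose to reach, as a shift and turn from the pose commanded when the call began; what a row does not reach only later rows make up. A row lasts 1/8 s, in which the tool goes at most 62.5 mm and 10.7 degrees, less where a joint would pass 70% of its speed; a pose out of reach is approached as far as the arm can. A call with a gripper value outside its range is refused whole. The fingers move at their own pace and stop on an object; the grip force is fixed at half the most. Time passes only in rows, so rows that repeat a pose let the fingers close. It gives the time, the measured TCP pose, the force, the opening and the grip force at its end, in the units of the state.
- read_state(): the state, without advancing time (a new reading comes with each control period).
- capture(name): name is "scene" or "top" or "wrist"; returns a dict with "color" (400x640x3 uint8, blue, green, red), "fovy" (degrees; the focal length in pixels is half the picture's height over the tangent of half this angle, whatever the lens; pixels are square), "cx", "cy" (the principal point, pixels), "camera_from_world" (4x4, takes a point from world to camera coordinates). Camera axes: x right, y up, looking along -z (the intrinsics and any distortion apply to the point x, -y, -z); pixel columns grow to the right and rows downward; lengths in m; the calibration is good to about 2 mm. A picture is of the moment at which its call begins. There is no depth.
- hand_in(): hands the job in; it is judged then, once.
The state is a dict: "time_s": time; "joint_positions": joint angles; "qvel": joint speeds; "tau": joint torques, N m; "position": TCP position; "tcp_rot": TCP orientation; "force": force on the tool from outside, world axes, zero at the start; "moment": the same for the moment, N m; "opening": opening from 0.0 (shut) to 1.0 (fully open); "grasp_force": force on a finger pad.
Only numpy, scipy, OpenCV 4.12 (cv2) and the standard library are available. Lean on these libraries where they do the work, as an engineer would, in place of code of your own. Each camera call takes 0.05 s, during which the arm holds its last target. There are 200 camera calls.

## Working session

There is one attempt and no reset: what is moved stays moved. The work goes in short steps, Python scripts to look and compute and a tool call to move; the robot and the scene stay as the last step left them, time stands still between calls to the robot, and variables do not carry over. Pictures are saved under pics/ and viewed, at most 10 in all, crops included, and the job is handed in when it is done.

Besides the shell and the picture viewer there is one more tool, called after "Request:" as name(argument=value, ...) on one line, values as JSON. jog_arm: Moves the arm, as the interface text tells. Its arguments: {"type":"object","properties":{"delta_pos":{"type":"array"},"turn":{"type":"array"},"grip":{"type":"array"}},"required":["delta_pos","turn","grip"]}

```bash
mkdir -p pics; cat > h.py <<'E'
from rig import *
import numpy as np, cv2
def ray(c,u,v):
    M=np.array(c["camera_from_world"]);f=200/np.tan(np.radians(c["fovy"]/2))
    d=np.array([(u-c["cx"])/f,-(v-c["cy"])/f,-1.]);R=M[:3,:3]
    return -R.T@M[:3,3],R.T@d
def onz(c,u,v,z):
    o,d=ray(c,u,v);return o+d*(z-o[2])/d[2]
def proj(c,p):
    M=np.array(c["camera_from_world"]);f=200/np.tan(np.radians(c["fovy"]/2))
    q=M[:3,:3]@p+M[:3,3];return c["cx"]-f*q[0]/q[2],c["cy"]+f*q[1]/q[2]
E
python3 - <<'E'
from h import *
a=capture("scene");b=capture("top")
for n,c in(("scene",a),("top",b)):
    cv2.imwrite(f"pics/{n}0.png",c["color"]);print({k:v for k,v in c.items() if k!="color"})
E
```

```text
{'fovy': 50.91740291075336, 'cx': 305.5207429782106, 'cy': 204.93253330060242, 'camera_from_world': array([[ 0.63460428, -0.77249447, -0.02301547, -0.38142072],
       [ 0.50900787,  0.39537013,  0.76458711, -0.30551543],
       [-0.58153969, -0.4969253 ,  0.64410934, -0.86359531],
       [ 0.        ,  0.        ,  0.        ,  1.        ]])}
{'fovy': 49.00490095953454, 'cx': 323.3184445050309, 'cy': 197.14380219829445, 'camera_from_world': array([[-0.03935182, -0.99920641,  0.00616392, -0.05560649],
       [ 0.9781967 , -0.03726404,  0.20431008, -0.53935011],
       [-0.20391825,  0.0140695 ,  0.97888682, -0.94920728],
       [ 0.        ,  0.        ,  0.        ,  1.        ]])}
```

View pics/scene0.png

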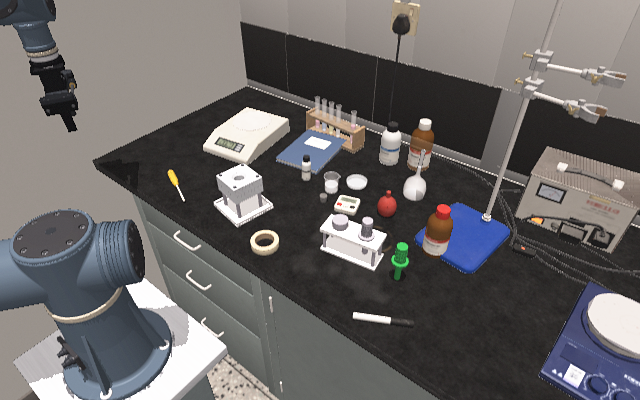

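View pics/top0.png

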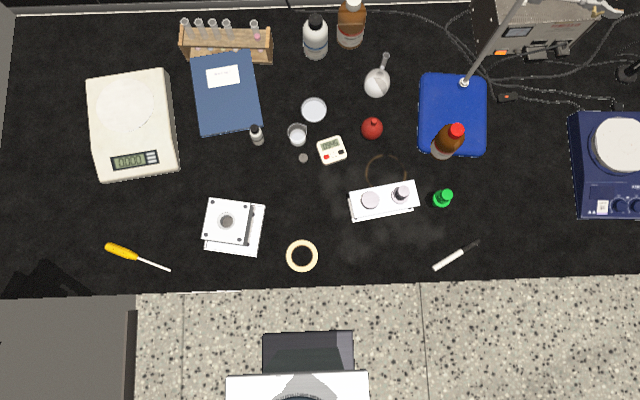

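The scene view shows the stand at (241,190) and the rack at (353,240). The top view shows the bore at about (227,221), and the rack at (384,200). Candidates in the top view:
- Steel rod with the wide flat knob at (370,200): the short rod.
- Steel rod with the narrow, tall handle at (402,192): fits the drift, since it stands in the rack with a 26 mm handle above a wider collar.
- Green rod at (443,198): the look-alike, to be left alone.

I'll confirm this in one enlarged crop.

```bash
python3 - <<'E'
from h import *
a=cv2.imread("pics/scene0.png");b=cv2.imread("pics/top0.png")
r=lambda i,x,y:cv2.resize(i[y:y+75,x:x+100],(400,300),interpolation=cv2.INTER_CUBIC)
cv2.imwrite("pics/c1.png",np.vstack([np.hstack([r(a,310,200),r(b,340,165)]),np.hstack([r(a,195,155),r(b,185,185)])]))
E
```

```text
(no output)
```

View pics/c1.png

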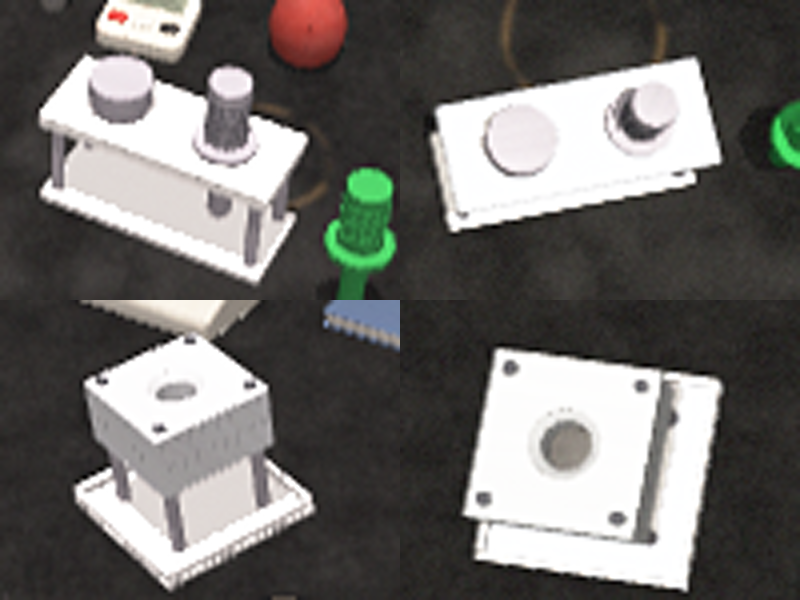

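The crop confirms it. The steel rod with the slim tall handle, collar and visible tip below the plate (handle top at top ≈ (403.5,191), scene ≈ (367.5,221)) is the drift. The wide low knob at top (370,199.7) is the short rod. The block's screws centre at top (225.7,220.6) and scene (238.8,175.9).

```bash
python3 - <<'E'
from h import *
a=capture("scene");b=capture("top")
P={"drift":((367.3,220.8),(403.5,190.8),.126),"short":((340.3,218.6),(370.1,199.6),.099),"block":((238.6,175.7),(225.6,220.4),.108)}
for n,(s,t,z) in P.items():
    (o1,d1),(o2,d2)=ray(a,*s),ray(b,*t)
    k=np.linalg.lstsq(np.c_[d1,-d2],o2-o1,rcond=None)[0]
    print(n,"top",onz(b,*t,z).round(4),"scene",onz(a,*s,z).round(4),"tri",((o1+k[0]*d1+o2+k[1]*d2)/2).round(4))
c=[onz(b,185+(x-400)/4-.4,185+(y-300)/4-.4,.108) for x,y in((510,368),(641,386),(484,498),(617,518))]
print(np.array(c).round(3))
s=read_state();print(s["position"],s["tcp_rot"],s["opening"])
E
```

```text
drift top [ 0.5295 -0.2471  0.126 ] scene [ 0.5303 -0.2462  0.126 ] tri [ 0.5292 -0.2469  0.1272]
short top [ 0.5184 -0.1779  0.099 ] scene [ 0.5231 -0.1759  0.099 ] tri [ 0.5183 -0.1781  0.1033]
block top [0.483  0.1355 0.108 ] scene [0.4866 0.1391 0.108 ] tri [0.4825 0.1344 0.1124]
[[0.525 0.165 0.108]
 [0.513 0.094 0.108]
 [0.455 0.178 0.108]
 [0.442 0.107 0.108]]
[0.27648384 0.56001272 0.22193662] [[-8.96559122e-01  4.42923338e-01 -8.10894249e-04]
 [ 4.42924011e-01  8.96558507e-01 -1.07942310e-03]
 [ 2.48912456e-04 -1.32693116e-03 -9.99999089e-01]] 0.9985540334212457
```

Request:
jog_arm(delta_pos=[[18,-57,0],[18,-57,0],[18,-57,0],[18,-57,0],[18,-57,0],[18,-57,0],[18,-57,0],[18,-57,0],[18,-57,0],[18,-57,0],[18,-57,0],[18,-57,0]], turn=[-54.7,-54.7,-54.7,-54.7,-54.7,-54.7,-54.7,-54.7,-54.7,-54.7,-54.7,-54.7], grip=[0,0,0,0,0,0,0,0,0,0,0,0])

```text
time_s: 1.7
position: [0.456, -0.009, 0.2223]
tcp_rot: [[-0.156, 0.988, -0.001], [0.988, 0.156, 0.001], [0.001, -0.001, -1.0]]
force: [-0.2, 0.3, -0.1]
opening: 1.0
grasp_force: 0.0
```

Commanded pose is about (0.457,-0.010,0.222). I'll go above the drift next and look with the wrist camera.

Request:
jog_arm(delta_pos=[[7.3,-23.7,-2],[7.3,-23.7,-2],[7.3,-23.7,-2],[7.3,-23.7,-2],[7.3,-23.7,-2],[7.3,-23.7,-2],[7.3,-23.7,-2]], turn=[0,0,0,0,0,0,0], grip=[0,0,0,0,0,0,0])

```text
time_s: 2.58
position: [0.5293, -0.2441, 0.2026]
tcp_rot: [[-0.159, 0.987, -0.001], [0.987, 0.159, 0.001], [0.001, -0.001, -1.0]]
force: [-0.3, -0.2, 1.1]
opening: 0.999
grasp_force: 0.0
```

```bash
python3 - <<'E'
from h import *
c=capture("wrist");cv2.imwrite("pics/w1.png",c["color"])
print(proj(c,np.array([.53,-.247,.126])),proj(c,np.array([.519,-.178,.099])),read_state()["position"])
E
```

```text
(np.float64(315.51451873271026), np.float64(216.83520515341695)) (np.float64(315.52495716700344), np.float64(117.47887915678815)) [ 0.52942827 -0.24435635  0.20274602]
```

View pics/w1.png

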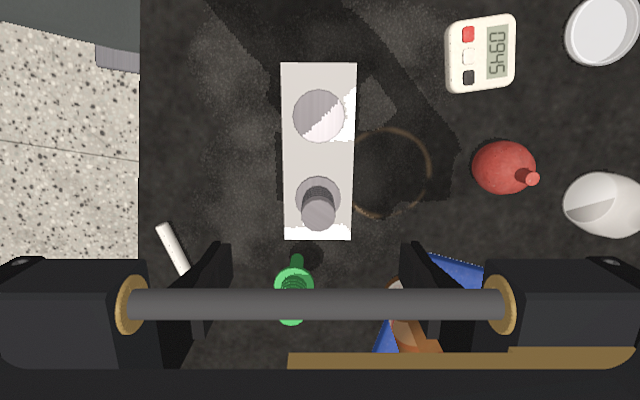

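The wrist view shows the handle top at about (318,215), where I predicted (315.5,217), so the position is good to 2 mm. The green look-alike is clear at (294,290). I'll descend and grip.

Request:
jog_arm(delta_pos=[[0.15,0,-4],[0.15,0,-8],[0.15,0,-10],[0.15,0,-11.4],[0.15,0,-11.4],[0.15,0,-11.4],[0.15,0,-11.4],[0.15,0,-11.4],[0.15,0,-11.4],[0.15,0,-11.4],[0.15,0,-11.4],[0.15,0,-11.4]], turn=[0,0,0,0,0,0,0,0,0,0,0,0], grip=[0,0,0,0,0,0,1,1,1,1,1,1])

```text
time_s: 4.12
position: [0.5313, -0.2466, 0.0885]
tcp_rot: [[-0.157, 0.988, -0.0], [0.988, 0.157, 0.0], [0.0, -0.0, -1.0]]
force: [-0.1, 0.4, 0.2]
opening: 0.403
grasp_force: 0.0
```

Request:
jog_arm(delta_pos=[[0,0,0],[0,0,0],[0,0,0],[0,0,0],[0,0,0],[0,0,2],[0,0,5],[0,0,9],[0,0,13],[0,0,14],[0,0,14],[0,0,14]], turn=[0,0,0,0,0,0,0,0,0,0,0,0], grip=[1,1,1,1,1,1,1,1,1,1,1,1])

```text
time_s: 5.62
position: [0.53, -0.2458, 0.2264]
tcp_rot: [[-0.157, 0.988, -0.004], [0.988, 0.157, 0.003], [0.003, -0.003, -1.0]]
force: [0.2, 0.6, -1.9]
opening: 0.293
grasp_force: 30.0
```

Request:
jog_arm(delta_pos=[[-0.5,3,0],[-1,8,0],[-1.7,14,0],[-2.4,20,0],[-3.1,26,0],[-3.8,32,0],[-4.3,36,0],[-4.6,38,0],[-4.6,38.3,0],[-4.6,38.3,0],[-4.6,38.3,0],[-4.6,38.3,0]], turn=[0,0,0,0,0,0,0,0,0,0,0,0], grip=[1,1,1,1,1,1,1,1,1,1,1,1])

```text
time_s: 7.12
position: [0.4855, 0.1355, 0.2284]
tcp_rot: [[-0.155, 0.988, -0.0], [0.988, 0.155, -0.0], [-0.0, -0.0, -1.0]]
force: [-1.1, 0.2, -2.1]
opening: 0.292
grasp_force: 30.0
```

```bash
python3 - <<'E'
from h import *
s=read_state();print(s["position"],s["force"],s["opening"])
r=lambda i,x,y,w,h:cv2.resize(i[y:y+h,x:x+w],(400,h*400//w),interpolation=cv2.INTER_CUBIC)
A=[]
for n in("scene","top","wrist"):
    c=capture(n);cv2.imwrite(f"pics/{n}2.png",c["color"])
    p=np.array(s["position"]);print(n,proj(c,p+[0,0,-.0715]),proj(c,np.array([.485,.137,.108])))
    A.append(c["color"])
cv2.imwrite("pics/c2.png",np.hstack([r(A[0],190,120,100,100),r(A[2],160,0,320,320)]))
E
```

```text
[0.4854676  0.13545421 0.22844279] [-1.05506711  0.23934824 -2.1420467 ] 0.29228919988451946
scene (np.float64(236.92843301478752), np.float64(161.4397537127253)) (np.float64(238.7142812989043), np.float64(176.25942176255268))
top (np.float64(220.53581153765566), np.float64(215.55310213944142)) (np.float64(224.90616947050174), np.float64(219.52355105054446))
wrist (np.float64(315.05348623882867), np.float64(215.3982797398134)) (np.float64(314.74621214012666), np.float64(194.96357294017147))
```

View pics/c2.png

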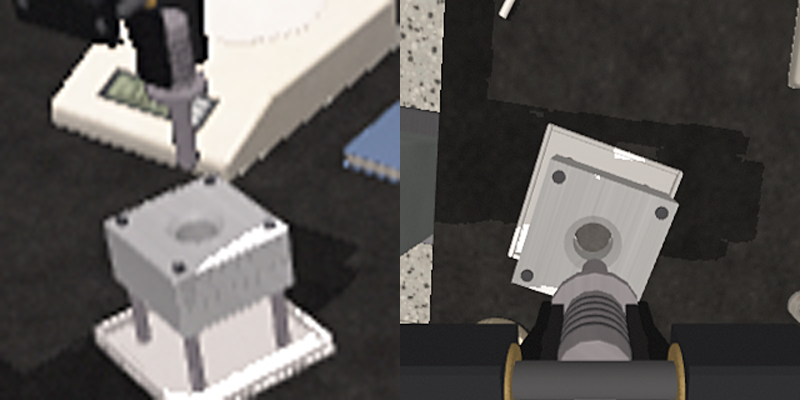

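The scene crop has the tip at (236.7,161), against a predicted (236.9,161.4). The wrist crop has the screw-diagonal midpoint at (314.8,195), against a predicted (314.7,195) for a bore at (0.485,0.137). Both agree, so I'll lower to a tip height of about 0.093 and pause.

Request:
jog_arm(delta_pos=[[0,0.15,0],[0,0.15,-2],[0,0.15,-4],[0,0.15,-5],[0,0.15,-5.7],[0,0.15,-6.4],[0,0.15,-6.4],[0,0.15,-6.4]], turn=[0,0,0,0,0,0,0,0], grip=[1,1,1,1,1,1,1,1])

```text
time_s: 8.28
position: [0.4856, 0.1379, 0.1649]
tcp_rot: [[-0.157, 0.988, 0.001], [0.988, 0.157, 0.0], [-0.0, 0.001, -1.0]]
force: [-1.1, 0.4, -2.8]
opening: 0.29
grasp_force: 30.0
```

Request:
jog_arm(delta_pos=[[0,0,-0.5],[0,0,-1],[0,0,-1.4],[0,0,-1.8],[0,0,-2.2],[0,0,-2.6],[0,0,-3],[0,0,-3.4],[0,0,-3.8],[0,0,-4.1],[0,0,-4.1],[0,0,-4.1]], turn=[0,0,0,0,0,0,0,0,0,0,0,0], grip=[1,1,1,1,1,1,1,1,1,1,1,1])

```text
time_s: 9.78
position: [0.4852, 0.1379, 0.1233]
tcp_rot: [[-0.157, 0.988, -0.0], [0.988, 0.157, -0.0], [0.0, -0.0, -1.0]]
force: [0.5, 0.6, -2.4]
opening: 0.291
grasp_force: 30.0
```

```bash
python3 - <<'E'
from h import *
s=read_state();print(s["position"],s["force"],s["opening"])
c=capture("scene");p=np.array(s["position"]);print(proj(c,p))
cv2.imwrite("pics/c3.png",cv2.resize(c["color"][130:230,190:290],(600,600),interpolation=cv2.INTER_CUBIC))
E
```

```text
[0.48523061 0.13785216 0.12333497] [ 0.46789436  0.62189595 -2.44971997] 0.2907955768944352
(np.float64(237.84547739943747), np.float64(171.51550611452893))
```

View pics/c3.png

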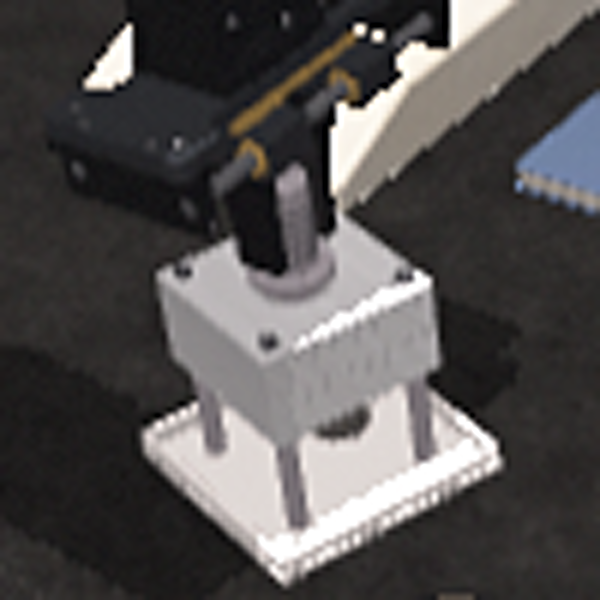

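The collar is at the block's top at about (290,275) in the crop. The dark stopper lies below the block at about (345,420). The measured force is only the rod's weight, so the stopper is out. I'll seat the collar, release and rise.

Request:
jog_arm(delta_pos=[[0,0,-0.15],[0,0,-0.15],[0,0,-0.15],[0,0,-0.15],[0,0,-0.15],[0,0,-0.15],[0,0,-0.15],[0,0,-0.15],[0,0,-0.15],[0,0,-0.15],[0,0,-0.15],[0,0,-0.15]], turn=[0,0,0,0,0,0,0,0,0,0,0,0], grip=[1,1,0.5,0.5,0.5,0.5,0.5,0.4,0.4,0.4,0.4,0.4])

```text
time_s: 11.32
position: [0.4852, 0.1378, 0.122]
tcp_rot: [[-0.157, 0.988, -0.0], [0.988, 0.157, -0.0], [-0.0, -0.0, -1.0]]
force: [-0.6, 0.7, -0.0]
opening: 0.599
grasp_force: 0.0
```

Request:
jog_arm(delta_pos=[[0,0,0],[0,0,0],[0,0,1],[0,0,3],[0,0,6],[0,0,9],[0,0,12],[0,0,14],[0,0,14],[0,0,14],[0,0,14],[0,0,14]], turn=[0,0,0,0,0,0,0,0,0,0,0,0], grip=[0.3,0.3,0.3,0.3,0.3,0.3,0.3,0.3,0.3,0.3,0.3,0.3])

```text
time_s: 12.82
position: [0.4848, 0.1378, 0.2612]
tcp_rot: [[-0.157, 0.988, -0.002], [0.988, 0.157, -0.0], [0.0, -0.002, -1.0]]
force: [0.5, 0.6, 0.7]
opening: 0.701
grasp_force: 0.0
```

```bash
python3 - <<'E'
from h import *
s=read_state();print(s["position"],s["force"],s["opening"])
c=capture("scene");print(proj(c,np.array([.485,.137,.159])),proj(c,np.array([.485,.137,.016])),proj(c,np.array([.485,.137,.05])))
cv2.imwrite("pics/c4.png",cv2.resize(c["color"][130:230,190:290],(600,600),interpolation=cv2.INTER_CUBIC))
E
```

```text
[0.48480503 0.13780048 0.26119429] [0.48647284 0.64377291 0.65900261] 0.7013195715542786
(np.float64(236.2958162521454), np.float64(160.6716780453389)) (np.float64(242.74308623620027), np.float64(202.2262964682165)) (np.float64(241.30125779728743), np.float64(192.9332731019769))
```

View pics/c4.png

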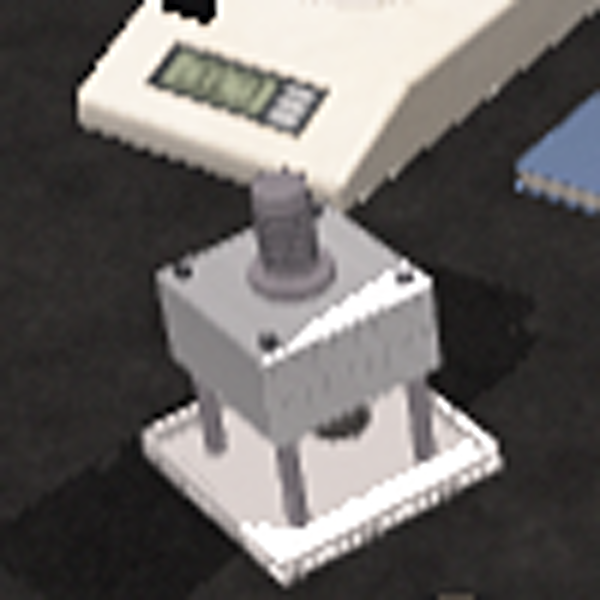

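The rod stands seated: its top is at (236.7,160.8), where I predicted (236.3,160.7). The stopper lies on the tray floor at about (247.5,201), and the gripper is clear.

```bash
python3 -c "
from rig import *
print(hand_in())"
```

```text
the job is handed in; nothing more can be done
None
```

The stopper is out of the bore and in the tray, the long rod stands in the bore with its collar on the block, the short rod was left alone in the rack, and the job is handed in (no verdict was returned).

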